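# Put three mixed-up sample jars back on their own stands

## Robot

A 6-joint arm with a two-finger parallel gripper is mounted at the origin on the work surface. World frame = base frame: x ahead of the robot, y to its left, z up, the work surface at z = 0. Lengths are in m, angles in degrees, forces in N, time in s.
With the tool pointing down it reaches from about 0.3 to 0.75 m from the base axis. Payload 8.5 kg.
Tool frame: the origin (TCP) lies on the centre line of the jaws, within the pads' length; the fingertips stand 19 mm ahead of it and the grasp point (between the pads) is the TCP; z points along the fingers, x is the direction in which the jaws open and shut, and the axes are right-handed (so a half turn about z gives the same grasp; the last joint's range is limited). The gripper opens to 85 mm and grips with 20 to 120 N. Pads are 22 mm wide; open, the fingers measure 114 mm over their backs; the gripper's body (76 mm by 85 mm) begins 54 mm behind the grasp point. The pads swing forward as they close: fully open they stand 13 mm farther back than shut.
Start: joints at [52.924, 21.807, 74.336, -0, 83.858, -12.336], TCP at [0.23, 0.5, 0.25] pointing down, gripper open.
Joint ranges: [-178.18, 178.18], [-50.72, 133.34], [12.68, 142.11], [-81.47, 261.47], [9.98, 163.14], [-165.26, 165.26]. Speed limits (degrees/s): [136.94, 136.94, 180, 180, 180, 180].

## Interface

Orientations are given as a 3x3 rotation matrix whose columns are the frame's x, y, z axes.
In Python, from rig import env, cams, order gives the robot as it stands.
- The arm moves only by the tool step_arm, never from a script. Its argument "steps" is a list of rows, each an object with "xyz": the shift along the tool's x, y, z normalised to -1 to 1, where 1 is 0.04 m, a list of three; "turn": the turn, a rotation vector about the tool's x, y, z normalised to -1 to 1, where 1 is 0.08 rad, a list of three; "gripper": the gripper command: -1 is shut, 1 is fully open, values between are in proportion. A call has 1 to 20 rows; each row shifts and turns the commanded pose from where the row before left it, along the tool's axes as they then stand; what a row does not reach is not made up. A row lasts 1/12 s, in which the tool goes at most 41.7 mm and 7.16 degrees, less where a joint would pass 70% of its speed; a pose out of reach is approached as far as the arm can. A call with a number of a shift or a turn outside -1 to 1 is refused whole. A call with a gripper value outside its range is refused whole. The fingers move at their own pace and stop on an object; "squeeze" is the grip in N (left out, the last holds). Time passes only in rows, so rows that do not move let the fingers close. It gives the time, the measured TCP pose, the force and the opening at its end, in the units of the state.
- env.observe(): the state, without advancing time (a new reading comes with each control period).
- cams.get_image(name): name is "scene" or "side" or "wrist"; returns (picture, depth): 420x560x3 uint8, red, green, blue; 420x560 float32, m along the optical axis (not along the pixel's ray), 0 where there is no reading.
- cams.camera_info(name): a dict with "fx", "fy", "cx", "cy" (pixels), "k1" (the pictures are not rectified: a ray, as slopes to the right and down, at radius r is drawn at 1 + k1 r^2 times it, then the intrinsics apply), "extrinsics" (4x4, takes a point from camera to world coordinates). Camera axes: x right, y down, z forward; pixel columns grow to the right and rows downward; lengths in m; the calibration is good to about 2 mm. A picture is of the moment at which its call begins: read the wrist's pose just before it. camera_info takes no time and is no camera call; for the wrist camera it gives the pose at the moment of the call.
- order.close_job(): hands the job in, once; it reports no verdict.
The state is a dict: "time_s": time; "q": joint angles; "qvel": joint speeds; "joint_efforts": joint torques, N m; "position": TCP position; "tool_rot": TCP orientation; "ft_force": force on the tool from outside, world axes, zero at the start; "wrist_torque": the same for the moment, N m; "grip_width": finger opening in m.
Only numpy, scipy, OpenCV 4.12 (cv2) and the standard library are available. Lean on these libraries where they do the work, as an engineer would, in place of code of your own. Each camera call takes 0.05 s, during which the arm holds its last target. There are 200 camera calls.

## Task

The red, blue and yellow sample jars have been left on one another's stands. Put each jar back on the stand of its own colour, upright and wholly on the black circle, using the empty white stand as the free place on the way. Never stand a jar on the bare bench or tip one over, and leave the glass dish, the orange spoon and the steel disc where they are.

Things in the scene. Friction and masses are not known exactly. Their poses are not given: they have to be found in the camera images.
- red_jar: The red jar: upright closed round jar, white plastic body 45 mm across and 46 mm tall with a red band round it, under a red screw lid of the same width, 14 mm high; 60 mm tall in all, 85 to 170 g. Origin: centre of its underside; z up along its axis. Starts upright on a coloured stand that is not its own.
- blue_jar: The blue jar: upright closed round jar, white plastic body 45 mm across and 46 mm tall with a blue band round it, under a blue screw lid of the same width, 14 mm high; 60 mm tall in all, 85 to 170 g. Origin: centre of its underside; z up along its axis. Starts upright on a coloured stand that is not its own.
- yellow_jar: The yellow jar: upright closed round jar, white plastic body 45 mm across and 46 mm tall with a yellow band round it, under a yellow screw lid of the same width, 14 mm high; 60 mm tall in all, 85 to 170 g. Origin: centre of its underside; z up along its axis. Starts upright on a coloured stand that is not its own.
- red_stand: A fixed round red stand, 100 mm across, 14 mm high, flat on top (no rim or recess), with a black circle 72 mm across painted in the middle of its top. Place of the red jar; another jar stands on it at the start. Origin: centre of its underside, on the bench; its top is 14 mm above the origin.
- blue_stand: A fixed round blue stand, 100 mm across, 14 mm high, flat on top (no rim or recess), with a black circle 72 mm across painted in the middle of its top. Place of the blue jar; another jar stands on it at the start. Origin: centre of its underside, on the bench; its top is 14 mm above the origin.
- yellow_stand: A fixed round yellow stand, 100 mm across, 14 mm high, flat on top (no rim or recess), with a black circle 72 mm across painted in the middle of its top. Place of the yellow jar; another jar stands on it at the start. Origin: centre of its underside, on the bench; its top is 14 mm above the origin.
- white_stand: A fixed round white stand, 100 mm across, 14 mm high, flat on top (no rim or recess), with a black circle 72 mm across painted in the middle of its top. The spare place: empty at the start, and empty again at the end. Origin: centre of its underside, on the bench; its top is 14 mm above the origin.
- glass_dish: Bystander: small loose clear-glass bowl, 72 mm across, 26 mm high. Origin: centre of its underside. Leave alone.
- spoon: Bystander: loose orange plastic sampling spoon, about 140 mm long, under 25 mm high, lying flat along its own x. Origin near its middle, at bench height. Leave alone.
- disc: Bystander: loose steel disc weight, 64 mm across, 20 mm thick, with a 16 mm stub on top (30 mm high in all). Origin: centre of its underside. Leave alone.
Mind the look-alikes: they are no part of the job. What is shaped like the blue_jar but brown or green is not meant.

How it is judged (in metres and radians):
On the way, in this order (a step that is already met when the one before it is completed fails the run):
1. any one jar is set down, upright, on the white stand (((horizontal distance between red_jar and white_stand below 0.03 m and z of red_jar in the frame of white_stand between 0.01 and 0.018 m and angle between red_jar's own z axis and vertical below 0.1 rad and contact force between red_jar and the fingers below 0.1 N and linear speed of red_jar below 0.02 m/s) or (horizontal distance between blue_jar and white_stand below 0.03 m and z of blue_jar in the frame of white_stand between 0.01 and 0.018 m and angle between blue_jar's own z axis and vertical below 0.1 rad and contact force between blue_jar and the fingers below 0.1 N and linear speed of blue_jar below 0.02 m/s) or (horizontal distance between yellow_jar and white_stand below 0.03 m and z of yellow_jar in the frame of white_stand between 0.01 and 0.018 m and angle between yellow_jar's own z axis and vertical below 0.1 rad and contact force between yellow_jar and the fingers below 0.1 N and linear speed of yellow_jar below 0.02 m/s))), for 0.2 s.
2. one jar stands released on the stand of its colour (((horizontal distance between red_jar and red_stand below 0.014 m and z of red_jar in the frame of red_stand between 0.01 and 0.018 m and angle between red_jar's own z axis and vertical below 0.1 rad and contact force between red_jar and the fingers below 0.1 N and linear speed of red_jar below 0.02 m/s) or (horizontal distance between blue_jar and blue_stand below 0.014 m and z of blue_jar in the frame of blue_stand between 0.01 and 0.018 m and angle between blue_jar's own z axis and vertical below 0.1 rad and contact force between blue_jar and the fingers below 0.1 N and linear speed of blue_jar below 0.02 m/s) or (horizontal distance between yellow_jar and yellow_stand below 0.014 m and z of yellow_jar in the frame of yellow_stand between 0.01 and 0.018 m and angle between yellow_jar's own z axis and vertical below 0.1 rad and contact force between yellow_jar and the fingers below 0.1 N and linear speed of yellow_jar below 0.02 m/s))), for 0.2 s.
3. two jars stand released on the stands of their colours ((((horizontal distance between red_jar and red_stand below 0.014 m and z of red_jar in the frame of red_stand between 0.01 and 0.018 m and angle between red_jar's own z axis and vertical below 0.1 rad and contact force between red_jar and the fingers below 0.1 N and linear speed of red_jar below 0.02 m/s) and (horizontal distance between blue_jar and blue_stand below 0.014 m and z of blue_jar in the frame of blue_stand between 0.01 and 0.018 m and angle between blue_jar's own z axis and vertical below 0.1 rad and contact force between blue_jar and the fingers below 0.1 N and linear speed of blue_jar below 0.02 m/s)) or ((horizontal distance between red_jar and red_stand below 0.014 m and z of red_jar in the frame of red_stand between 0.01 and 0.018 m and angle between red_jar's own z axis and vertical below 0.1 rad and contact force between red_jar and the fingers below 0.1 N and linear speed of red_jar below 0.02 m/s) and (horizontal distance between yellow_jar and yellow_stand below 0.014 m and z of yellow_jar in the frame of yellow_stand between 0.01 and 0.018 m and angle between yellow_jar's own z axis and vertical below 0.1 rad and contact force between yellow_jar and the fingers below 0.1 N and linear speed of yellow_jar below 0.02 m/s)) or ((horizontal distance between blue_jar and blue_stand below 0.014 m and z of blue_jar in the frame of blue_stand between 0.01 and 0.018 m and angle between blue_jar's own z axis and vertical below 0.1 rad and contact force between blue_jar and the fingers below 0.1 N and linear speed of blue_jar below 0.02 m/s) and (horizontal distance between yellow_jar and yellow_stand below 0.014 m and z of yellow_jar in the frame of yellow_stand between 0.01 and 0.018 m and angle between yellow_jar's own z axis and vertical below 0.1 rad and contact force between yellow_jar and the fingers below 0.1 N and linear speed of yellow_jar below 0.02 m/s)))), for 0.2 s.
At the end, for the whole second after the job is handed in: The red, blue and yellow jars each stand upright (within 0.1 rad), released and at rest on top of the stand of their own colour, axis within 14 mm of the stand's centre (horizontal distance between red_jar and red_stand below 0.014 m and z of red_jar in the frame of red_stand between 0.01 and 0.018 m and angle between each of red_jar, blue_jar, yellow_jar's own z axis and vertical below 0.1 rad and contact force between each of red_jar, blue_jar, yellow_jar and the fingers below 0.1 N and linear speed of each of red_jar, blue_jar, yellow_jar below 0.02 m/s and horizontal distance between blue_jar and blue_stand below 0.014 m and z of blue_jar in the frame of blue_stand between 0.01 and 0.018 m and horizontal distance between yellow_jar and yellow_stand below 0.014 m and z of yellow_jar in the frame of yellow_stand between 0.01 and 0.018 m); the robot touches nothing.
It fails at once if the red jar comes down off the stands to the bench (underside below 6 mm), or tips by more than 0.6 rad (height (world z) of red_jar below 0.006 m or angle between red_jar's own z axis and vertical above 0.6 rad).
It fails at once if the blue jar comes down off the stands to the bench (underside below 6 mm), or tips by more than 0.6 rad (height (world z) of blue_jar below 0.006 m or angle between blue_jar's own z axis and vertical above 0.6 rad).
It fails at once if the yellow jar comes down off the stands to the bench (underside below 6 mm), or tips by more than 0.6 rad (height (world z) of yellow_jar below 0.006 m or angle between yellow_jar's own z axis and vertical above 0.6 rad).
It fails at once if the glass dish, the spoon or the steel disc is moved by more than 20 mm (distance of any of glass_dish, spoon, disc from where it was at the start of the episode above 0.02 m).
It also fails if it takes over 96 s, if anything falls off the work surface, if the arm or the gripper's body presses on something with over 40 N, if the wrist force passes 120 N, or if a joint passes its speed limit or range.

## Working session

There is one attempt and no reset: what is moved stays moved. The work goes in short steps, Python scripts to look and compute and a tool call to move; the robot and the scene stay as the last step left them, time stands still between calls to the robot, and variables do not carry over. Pictures are saved under pics/ and viewed, about 12 in all and at most 16, crops included, and the job is handed in when it is done.

Besides the shell and the picture viewer there is one more tool, called after "Call:" as name(argument=value, ...), one argument or row to a line, values as JSON. step_arm: Moves the arm, as the interface text tells. Scaled input: -1 to 1 covers 0.04 m each way for a shift and 0.08 rad each way for a turn. Its arguments: {"type":"object","properties":{"steps":{"type":"array"},"squeeze":{"type":"number"}},"required":["steps"]}

```bash
mkdir -p pics
cat > h.py <<'E'
import numpy as np, cv2
from rig import env, cams, order
def grab(n):
    info=cams.camera_info(n); im,d=cams.get_image(n); return im,d,info
def save(im,name): cv2.imwrite('pics/'+name,cv2.cvtColor(im,cv2.COLOR_RGB2BGR))
def ray(info,u,v):
    K=np.array([[info['fx'],0,info['cx']],[0,info['fy'],info['cy']],[0,0,1.]])
    p=cv2.undistortPoints(np.array([[[u,v]]],float),K,np.array([info['k1'],0,0,0.]))[0,0]
    E=np.array(info['extrinsics']); return E[:3,3],E[:3,:3]@np.array([p[0],p[1],1])
def onz(info,u,v,z):
    o,r=ray(info,u,v); return o+r*(z-o[2])/r[2]
E
python3 - <<'E'
from h import *
s=env.observe(); print({k:np.round(s[k],3).tolist() for k in s})
for n in ['scene','side','wrist']:
    im,d,i=grab(n); save(im,n+'0.png'); np.savez('/tmp/'+n,im=im,d=d); print(n,i)
E
```

```text
{'time_s': 0.0, 'q': [52.924, 21.841, 74.385, 0.0, 83.857, -12.336], 'qvel': [0.102, -0.001, 0.005, -0.075, -0.039, -0.03], 'joint_efforts': [-0.002, -44.845, -23.128, -0.0, 0.005, 0.0], 'position': [0.23, 0.499, 0.25], 'tool_rot': [[0.419, 0.908, -0.001], [0.908, -0.419, -0.001], [-0.001, -0.0, -1.0]], 'ft_force': [0.387, 0.506, 0.059], 'wrist_torque': [0.021, -0.018, 0.009], 'grip_width': 0.086}
scene {'fx': 463.18920589037066, 'fy': 463.18920589037066, 'cx': 268.5602191032145, 'cy': 201.42466298587823, 'k1': -0.09700772353851847, 'extrinsics': array([[-0.78095052,  0.52018949, -0.34571547,  0.87654914],
       [ 0.62444534,  0.66228833, -0.41405577,  0.46275736],
       [ 0.01357586, -0.53923748, -0.84204432,  0.96623017],
       [ 0.        ,  0.        ,  0.        ,  1.        ]])}
side {'fx': 405.87061895119723, 'fy': 405.87061895119723, 'cx': 278.025589617008, 'cy': 209.10069799498044, 'k1': -0.025304795673975113, 'extrinsics': array([[ 0.71553167, -0.40254271,  0.57094115, -0.03169024],
       [-0.69829759, -0.43539287,  0.56816681, -0.52537203],
       [ 0.0198723 , -0.80522818, -0.59263199,  0.60665729],
       [ 0.        ,  0.        ,  0.        ,  1.        ]])}
wrist {'fx': 316.6469948208853, 'fy': 316.6469948208853, 'cx': 279.4678880972316, 'cy': 203.00247547036284, 'k1': -0.020536554562327617, 'extrinsics': array([[ 4.19037670e-01,  8.60045176e-01,  2.91083711e-01,
         1.54616335e-01],
       [ 9.07968610e-01, -3.96687603e-01, -1.35025734e-01,
         5.35363781e-01],
       [-6.58931602e-04,  3.20875741e-01, -9.47121072e-01,
         3.74231603e-01],
       [ 0.00000000e+00,  0.00000000e+00,  0.00000000e+00,
         1.00000000e+00]])}
```

View pics/scene0.png

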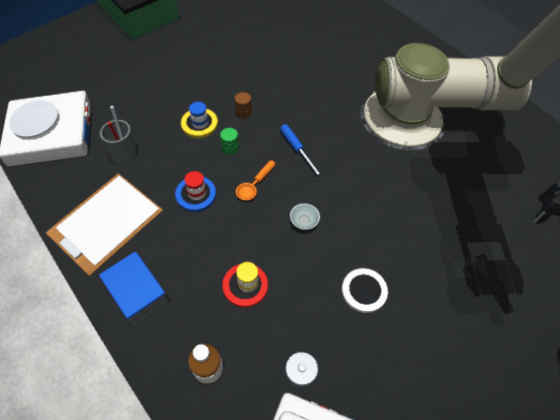

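View pics/side0.png

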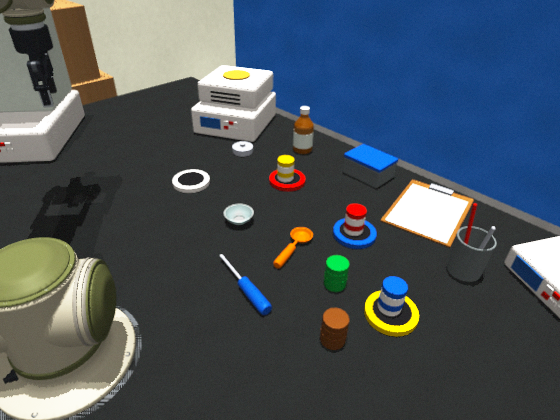

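The scene view shows the yellow jar on the red stand (246,278), the red jar on the blue stand (195,187) and the blue jar on the yellow stand (199,116). The white stand (365,290) is empty. The side view agrees, and also shows the look-alikes: a green jar beside the stands and a brown one near the yellow stand.

```bash
cat > meas.py <<'E'
from h import *
H={'red':lambda h:(h<8)|(h>172),'blue':lambda h:(h>105)&(h<125),'yellow':lambda h:(h>23)&(h<35)}
STs={'red':('yellow',(246,281)),'blue':('red',(195,190)),'yellow':('blue',(199,120)),'white':(None,(365,290))}
def pts(im,i,m,z):
    vs,us=np.nonzero(m); K=np.array([[i['fx'],0,i['cx']],[0,i['fy'],i['cy']],[0,0,1.]])
    p=cv2.undistortPoints(np.c_[us,vs].astype(float)[:,None],K,np.array([i['k1'],0,0,0.]))[:,0]
    E=np.array(i['extrinsics']); r=np.c_[p,np.ones(len(p))]@E[:3,:3].T; o=E[:3,3]
    return o+r*((z-o[2])/r[:,2])[:,None]
def circ(im,i,color,z,c,R):
    hsv=cv2.cvtColor(im,cv2.COLOR_RGB2HSV).astype(int); h,s,v=hsv[...,0],hsv[...,1],hsv[...,2]
    m=(H[color](h)&(s>140)&(v>70)) if color!='white' else ((s<60)&(v>130))
    P=pts(im,i,m,z); P=P[np.hypot(*(P[:,:2]-c).T)<R]
    if len(P)<20: return None
    (x,y),r=cv2.minEnclosingCircle(P[:,:2].astype(np.float32)); return np.round([x,y,r,len(P)],4)
E
python3 - <<'E'
from meas import *
S=grab('scene'); I={'scene':(S[0],S[2])}; S=grab('side'); I['side']=(S[0],S[2])
for st,(jar,(u,v)) in STs.items():
    c=onz(I['scene'][1],u,v,.014)[:2]
    for n,(im,i) in I.items():
        print(st,n,'stand',circ(im,i,st,.014,c,.075),'lid',jar and circ(im,i,jar,.074,c,.045))
for n,p in dict(dish=(304,217),disc=(301,368),spoonA=(245,191),spoonB=(271,165),brown=(243,105),green=(229,140),sd=(290,130)).items(): print(n,onz(I['scene'][1],*p,.02)[:2].round(3))
E
```

```text
red scene stand [6.621e-01 1.306e-01 5.210e-02 7.490e+02] lid [6.587e-01 1.378e-01 3.180e-02 3.740e+02]
red side stand [6.556e-01 1.246e-01 6.020e-02 4.070e+02] lid [6.487e-01 1.305e-01 3.260e-02 1.750e+02]
blue scene stand [ 6.131e-01 -1.372e-01  5.320e-02  5.640e+02] lid [ 6.160e-01 -1.322e-01  3.040e-02  2.680e+02]
blue side stand [ 6.066e-01 -1.414e-01  5.760e-02  3.940e+02] lid [ 6.057e-01 -1.380e-01  3.080e-02  2.810e+02]
yellow scene stand [ 4.750e-01 -3.262e-01  5.570e-02  4.700e+02] lid [ 4.747e-01 -3.203e-01  2.660e-02  2.040e+02]
yellow side stand [ 4.697e-01 -3.293e-01  5.490e-02  9.710e+02] lid [ 4.626e-01 -3.300e-01  3.950e-02  2.310e+02]
white scene stand [4.622e-01 3.033e-01 5.140e-02 8.450e+02] lid None
white side stand [4.598e-01 3.006e-01 5.900e-02 4.350e+02] lid None
dish [0.449 0.084]
disc [0.684 0.346]
spoonA [ 0.515 -0.062]
spoonB [ 0.414 -0.085]
brown [ 0.344 -0.298]
green [ 0.45  -0.219]
sd [ 0.299 -0.146]
```

Call:
step_arm(
  steps=[
    {"xyz":[-0.258,0.9,0],"turn":[0,0,0],"gripper":1},
    {"xyz":[-0.258,0.9,0],"turn":[0,0,0],"gripper":1},
    {"xyz":[-0.258,0.9,0],"turn":[0,0,0],"gripper":1},
    {"xyz":[-0.258,0.9,0],"turn":[0,0,0],"gripper":1},
    {"xyz":[-0.258,0.9,0],"turn":[0,0,0],"gripper":1},
    {"xyz":[-0.258,0.9,0],"turn":[0,0,0],"gripper":1},
    {"xyz":[-0.258,0.9,0],"turn":[0,0,0],"gripper":1},
    {"xyz":[-0.258,0.9,0],"turn":[0,0,0],"gripper":1},
    {"xyz":[0,0,0],"turn":[0,0,0],"gripper":1},
    {"xyz":[0,0,0],"turn":[0,0,0],"gripper":1},
    {"xyz":[0,0,0],"turn":[0,0,0],"gripper":1},
  ],
  squeeze=40,
)

```text
time_s: 1.17
position: [0.4568, 0.3041, 0.2502]
tool_rot: [[0.419, 0.908, -0.001], [0.908, -0.419, 0.0], [-0.0, -0.001, -1.0]]
ft_force: [0.2, -0.1, 0.1]
grip_width: 0.0855
```

```bash
cat >> meas.py <<'E'
def edgefit(im,i,mask,z,c,rho,tag=None):
    "fit an ellipse->circle: outer contour of mask near c, projected on plane z, robust least squares circle of radius rho"
    from scipy.optimize import least_squares
    cs,_=cv2.findContours(mask.astype(np.uint8),cv2.RETR_EXTERNAL,cv2.CHAIN_APPROX_NONE)
    m=np.zeros(mask.shape,np.uint8)
    for k in cs:
        if len(k)>30: m[k[:,0,1],k[:,0,0]]=1
    P=pts(im,i,m,z)[:,:2]; P=P[np.abs(np.hypot(*(P-c).T)-rho)<.02]
    f=lambda q:np.hypot(*(P-q[:2]).T)-q[2]
    r=least_squares(f,[*c,rho],loss='soft_l1',f_scale=.0007)
    return np.round([*r.x,np.median(np.abs(r.fun)),len(P)],4)
def wr(name,st=None,jar=None,c=None):
    s=env.observe(); im,d,i=grab('wrist'); save(im,name)
    c=np.array(c if c is not None else s['position'][:2])
    hsv=cv2.cvtColor(im,cv2.COLOR_RGB2HSV).astype(int); h,sa,v=hsv[...,0],hsv[...,1],hsv[...,2]
    mk=lambda col:(H[col](h)&(sa>140)&(v>70)) if col!='white' else ((sa<60)&(v>110))
    print('t',s['time_s'],'tcp',np.round(s['position'],4),'cam-tcp',np.round(i['extrinsics'][:3,3]-s['position'],4))
    if st: print('stand',st,edgefit(im,i,mk(st),.014,c,.05))
    if jar: print('lid',jar,edgefit(im,i,mk(jar),.074,c,.0225))
E
python3 -c "
from meas import *
wr('w1.png','white')"
```

```text
t 1.1667 tcp [0.4568 0.3041 0.2502] cam-tcp [-0.0754  0.0359  0.1245]
stand white [4.625e-01 3.068e-01 5.050e-02 4.000e-04 2.430e+02]
```

View pics/w1.png

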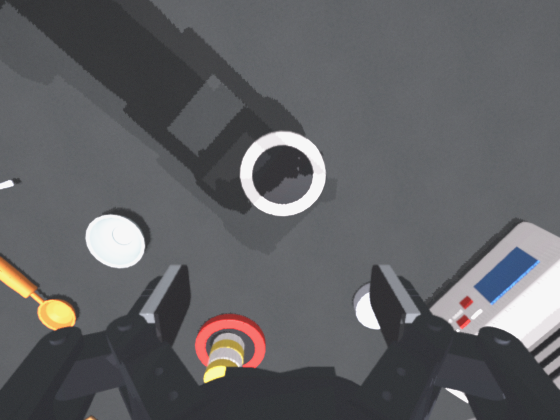

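The wrist view shows the white stand clearly at (283,173), with the yellow jar on the red stand at lower centre (228,350). Next I'll hover over the yellow jar.

Call:
step_arm(
  steps=[
    {"xyz":[-0.26,0.9,0],"turn":[0,0,0],"gripper":1},
    {"xyz":[-0.26,0.9,0],"turn":[0,0,0],"gripper":1},
    {"xyz":[-0.26,0.9,0],"turn":[0,0,0],"gripper":1},
    {"xyz":[-0.26,0.9,0],"turn":[0,0,0],"gripper":1},
    {"xyz":[-0.26,0.9,0],"turn":[0,0,0],"gripper":1},
    {"xyz":[-0.26,0.9,0],"turn":[0,0,0],"gripper":1},
    {"xyz":[-0.26,0.9,0],"turn":[0,0,0],"gripper":1},
    {"xyz":[0,0,0],"turn":[0,0,0],"gripper":1},
    {"xyz":[0,0,0],"turn":[0,0,0],"gripper":1},
    {"xyz":[0,0,0],"turn":[0,0,0],"gripper":1},
  ],
)

```text
time_s: 2.05
position: [0.6548, 0.1339, 0.2503]
tool_rot: [[0.417, 0.909, -0.001], [0.909, -0.417, 0.0], [0.0, -0.001, -1.0]]
ft_force: [-0.0, 0.1, 0.1]
grip_width: 0.0852
```

```bash
python3 -c "
from meas import *
wr('w2.png','red','yellow')"
```

```text
t 2.05 tcp [0.6548 0.1339 0.2503] cam-tcp [-0.0755  0.0357  0.1245]
stand red [6.609e-01 1.331e-01 4.950e-02 3.000e-04 2.370e+02]
lid yellow [ 5.72671e+01 -5.20850e+00  5.68808e+01  2.10000e-03  5.40000e+01]
```

View pics/w2.png

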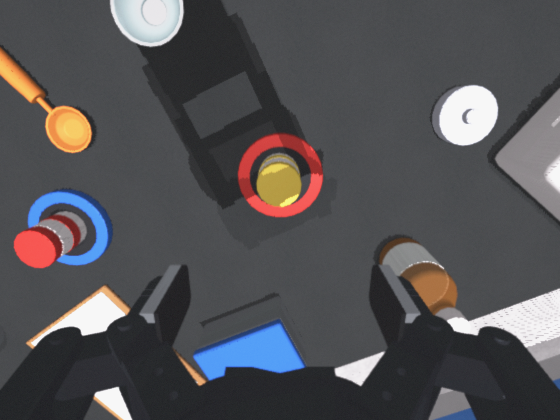

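```bash
sed -i 's/(sa>140)&(v>70)/(sa>120)\&(v>45)/; s/if len(k)>30/if len(k)>40/' meas.py
sed -i 's/^    cs,_=cv2/    mask=cv2.morphologyEx(mask.astype(np.uint8),cv2.MORPH_OPEN,np.ones((3,3)));cs,_=cv2/' meas.py
python3 - <<'E'
from meas import *
wr('w2b.png','red','yellow')
s=env.observe(); i=cams.camera_info('wrist')
print('lid eye',onz(i,279,185,.074), 'halfwidth', onz(i,257,185,.074)[:2]-onz(i,301,185,.074)[:2])
S=cams.camera_info('scene'); print('bottle base',onz(S,208,376,0.0),onz(S,222,370,0),'wrist',onz(i,397,243,0.0))
E
```

```text
t 2.1 tcp [0.6546 0.1342 0.2507] cam-tcp [-0.0756  0.0357  0.1244]
stand red [6.609e-01 1.331e-01 4.970e-02 3.000e-04 2.380e+02]
lid yellow [6.511e-01 1.352e-01 1.640e-02 1.300e-03 4.700e+01]
lid eye [0.65475491 0.134919   0.074     ] halfwidth [-0.01809538 -0.03942073]
bottle base [ 8.37251624e-01  2.38890961e-01 -1.11022302e-16] [0.80793924 0.24660706 0.        ] wrist [0.80955152 0.23417803 0.        ]
```

The wrist view shows the yellow lid at about (279,185), with its centre under the TCP to within 1 mm. The red stand is at (280,176), and the tall bottle is far enough away. Now I'll descend and grip.

Call:
step_arm(
  steps=[
    {"xyz":[0,0,0.9],"turn":[0,0,0],"gripper":1},
    {"xyz":[0,0,0.9],"turn":[0,0,0],"gripper":1},
    {"xyz":[0,0,0.9],"turn":[0,0,0],"gripper":1},
    {"xyz":[0,0,0.9],"turn":[0,0,0],"gripper":1},
    {"xyz":[0,0,0.8],"turn":[0,0,0],"gripper":1},
    {"xyz":[0,0,0.55],"turn":[0,0,0],"gripper":1},
    {"xyz":[0,0,0],"turn":[0,0,0],"gripper":1},
    {"xyz":[0,0,0],"turn":[0,0,0],"gripper":0.1},
    {"xyz":[0,0,0],"turn":[0,0,0],"gripper":-0.1},
    {"xyz":[0,0,0],"turn":[0,0,0],"gripper":-0.3},
    {"xyz":[0,0,0],"turn":[0,0,0],"gripper":-0.6},
    {"xyz":[0,0,0],"turn":[0,0,0],"gripper":-1},
    {"xyz":[0,0,0],"turn":[0,0,0],"gripper":-1},
    {"xyz":[0,0,0],"turn":[0,0,0],"gripper":-1},
    {"xyz":[0,0,0],"turn":[0,0,0],"gripper":-1},
    {"xyz":[0,0,0],"turn":[0,0,0],"gripper":-1},
    {"xyz":[0,0,0],"turn":[0,0,0],"gripper":-1},
  ],
)

```text
time_s: 3.57
position: [0.6564, 0.1327, 0.0548]
tool_rot: [[0.418, 0.908, 0.004], [0.908, -0.418, 0.0], [0.002, 0.003, -1.0]]
ft_force: [-0.8, 1.3, 6.1]
grip_width: 0.0439
```

Call:
step_arm(
  steps=[
    {"xyz":[0,0,-0.3],"turn":[0,0,0],"gripper":-1},
    {"xyz":[0,0,-0.6],"turn":[0,0,0],"gripper":-1},
    {"xyz":[0,0,-0.9],"turn":[0,0,0],"gripper":-1},
    {"xyz":[0,0,-0.9],"turn":[0,0,0],"gripper":-1},
    {"xyz":[0,0,-0.3],"turn":[0,0,0],"gripper":-1},
    {"xyz":[0,0,0],"turn":[0,0,0],"gripper":-1},
    {"xyz":[0,0,0],"turn":[0,0,0],"gripper":-1},
  ],
)

```text
time_s: 4.15
position: [0.6555, 0.1324, 0.1734]
tool_rot: [[0.418, 0.908, 0.002], [0.908, -0.418, -0.0], [0.001, 0.001, -1.0]]
ft_force: [-0.6, -0.4, -1.2]
grip_width: 0.0439
```

```bash
python3 -c "
from meas import *
wr('w3.png','red')"
```

```text
t 4.15 tcp [0.6555 0.1324 0.1734] cam-tcp [-0.0757  0.0359  0.1243]
stand red [6.592e-01 1.336e-01 4.810e-02 2.000e-03 3.970e+02]
```

View pics/w3.png

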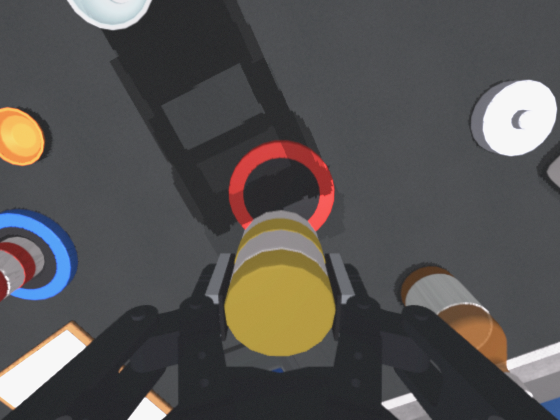

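The yellow jar hangs upright and centred between the pads at (280,300). The red stand below it is empty and was not disturbed. Next is the white stand.

Call:
step_arm(
  steps=[
    {"xyz":[0.139,-0.439,0],"turn":[0,0,0],"gripper":-1},
    {"xyz":[0.278,-0.878,0],"turn":[0,0,0],"gripper":-1},
    {"xyz":[0.278,-0.878,0],"turn":[0,0,0],"gripper":-1},
    {"xyz":[0.278,-0.878,0],"turn":[0,0,0],"gripper":-1},
    {"xyz":[0.278,-0.878,0],"turn":[0,0,0],"gripper":-1},
    {"xyz":[0.278,-0.878,0],"turn":[0,0,0],"gripper":-1},
    {"xyz":[0.278,-0.878,0],"turn":[0,0,0],"gripper":-1},
    {"xyz":[0.139,-0.439,0],"turn":[0,0,0],"gripper":-1},
    {"xyz":[0,0,0],"turn":[0,0,0],"gripper":-1},
    {"xyz":[0,0,0],"turn":[0,0,0],"gripper":-1},
    {"xyz":[0,0,0.8],"turn":[0,0,0],"gripper":-1},
    {"xyz":[0,0,0.8],"turn":[0,0,0],"gripper":-1},
    {"xyz":[0,0,0.8],"turn":[0,0,0],"gripper":-1},
    {"xyz":[0,0,0],"turn":[0,0,0],"gripper":-1},
    {"xyz":[0,0,0],"turn":[0,0,0],"gripper":-1},
    {"xyz":[0,0,0],"turn":[0,0,0],"gripper":-1},
  ],
)

```text
time_s: 5.53
position: [0.4662, 0.3058, 0.0776]
tool_rot: [[0.419, 0.908, 0.002], [0.908, -0.419, 0.001], [0.001, 0.001, -1.0]]
ft_force: [0.2, 0.5, -1.2]
grip_width: 0.044
```

Call:
step_arm(
  steps=[
    {"xyz":[0,0,0.25],"turn":[0,0,0],"gripper":-1},
    {"xyz":[0,0,0.15],"turn":[0,0,0],"gripper":-1},
    {"xyz":[0,0,0.08],"turn":[0,0,0],"gripper":-1},
    {"xyz":[0,0,0.06],"turn":[0,0,0],"gripper":-1},
    {"xyz":[0,0,0.03],"turn":[0,0,0],"gripper":-1},
    {"xyz":[0,0,0],"turn":[0,0,0],"gripper":-1},
    {"xyz":[0,0,0],"turn":[0,0,0],"gripper":-1},
    {"xyz":[0,0,0],"turn":[0,0,0],"gripper":-1},
  ],
)

```text
time_s: 6.2
position: [0.4648, 0.306, 0.0547]
tool_rot: [[0.418, 0.908, 0.001], [0.908, -0.418, -0.0], [0.0, 0.001, -1.0]]
ft_force: [-4.0, -1.8, 9.4]
grip_width: 0.0442
```

Contact made, so I'll release and rise.

Call:
step_arm(
  steps=[
    {"xyz":[0,0,0],"turn":[0,0,0],"gripper":0.2},
    {"xyz":[0,0,0],"turn":[0,0,0],"gripper":0.4},
    {"xyz":[0,0,0],"turn":[0,0,0],"gripper":0.7},
    {"xyz":[0,0,0],"turn":[0,0,0],"gripper":1},
    {"xyz":[0,0,0],"turn":[0,0,0],"gripper":1},
    {"xyz":[0,0,0],"turn":[0,0,0],"gripper":1},
    {"xyz":[0,0,0],"turn":[0,0,0],"gripper":1},
    {"xyz":[0,0,-0.4],"turn":[0,0,0],"gripper":1},
    {"xyz":[0,0,-0.8],"turn":[0,0,0],"gripper":1},
    {"xyz":[0,0,-0.9],"turn":[0,0,0],"gripper":1},
    {"xyz":[0,0,-0.9],"turn":[0,0,0],"gripper":1},
    {"xyz":[0,0,-0.9],"turn":[0,0,0],"gripper":1},
    {"xyz":[0,0,-0.9],"turn":[0,0,0],"gripper":1},
    {"xyz":[0,0,0],"turn":[0,0,0],"gripper":1},
    {"xyz":[0,0,0],"turn":[0,0,0],"gripper":1},
    {"xyz":[0,0,0],"turn":[0,0,0],"gripper":1},
  ],
)

```text
time_s: 7.53
position: [0.4645, 0.3058, 0.2447]
tool_rot: [[0.419, 0.908, -0.001], [0.908, -0.419, -0.0], [-0.001, -0.001, -1.0]]
ft_force: [-1.1, -0.1, -0.9]
grip_width: 0.0855
```

```bash
python3 -c "
from meas import *
wr('w4.png','white','yellow')"
```

```text
t 7.5333 tcp [0.4645 0.3058 0.2447] cam-tcp [-0.0754  0.036   0.1245]
stand white [4.626e-01 3.067e-01 5.040e-02 3.000e-04 2.470e+02]
lid yellow [4.623e-01 3.079e-01 2.040e-02 4.000e-04 1.240e+02]
```

View pics/w4.png

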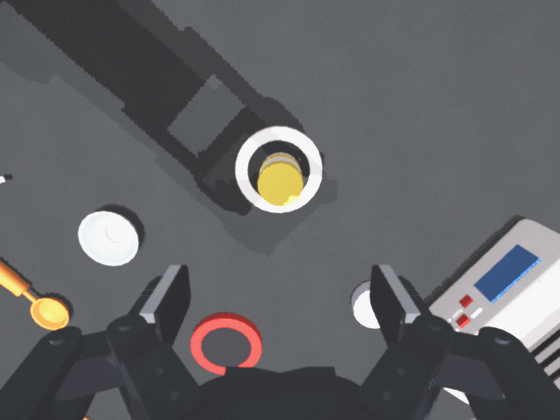

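The yellow jar stands upright and centred on the white stand (279,183), and the red stand is empty. Next I'll hover over the red jar on the blue stand.

Call:
step_arm(
  steps=[
    {"xyz":[-0.303,0.283,0],"turn":[0,0,0],"gripper":1},
    {"xyz":[-0.607,0.566,0],"turn":[0,0,0],"gripper":1},
    {"xyz":[-0.607,0.566,0],"turn":[0,0,0],"gripper":1},
    {"xyz":[-0.607,0.566,0],"turn":[0,0,0],"gripper":1},
    {"xyz":[-0.607,0.566,0],"turn":[0,0,0],"gripper":1},
    {"xyz":[-0.607,0.566,0],"turn":[0,0,0],"gripper":1},
    {"xyz":[-0.607,0.566,0],"turn":[0,0,0],"gripper":1},
    {"xyz":[-0.607,0.566,0],"turn":[0,0,0],"gripper":1},
    {"xyz":[-0.607,0.566,0],"turn":[0,0,0],"gripper":1},
    {"xyz":[-0.607,0.566,0],"turn":[0,0,0],"gripper":1},
    {"xyz":[-0.607,0.566,0],"turn":[0,0,0],"gripper":1},
    {"xyz":[-0.607,0.566,0],"turn":[0,0,0],"gripper":1},
    {"xyz":[-0.607,0.566,0],"turn":[0,0,0],"gripper":1},
    {"xyz":[-0.607,0.566,0],"turn":[0,0,0],"gripper":1},
    {"xyz":[-0.303,0.283,0],"turn":[0,0,0],"gripper":1},
    {"xyz":[0,0,0],"turn":[0,0,0],"gripper":1},
    {"xyz":[0,0,0],"turn":[0,0,0],"gripper":1},
    {"xyz":[0,0,0],"turn":[0,0,0],"gripper":1},
  ],
)

```text
time_s: 9.08
position: [0.6101, -0.1344, 0.2445]
tool_rot: [[0.418, 0.908, -0.002], [0.908, -0.418, 0.001], [0.0, -0.002, -1.0]]
ft_force: [-0.3, 0.3, -0.0]
grip_width: 0.0852
```

```bash
python3 -c "
from meas import *
wr('w5.png','blue','red')"
```

```text
t 9.0833 tcp [ 0.6101 -0.1344  0.2445] cam-tcp [-0.0753  0.0357  0.1246]
stand blue [ 6.114e-01 -1.361e-01  4.970e-02  3.000e-04  2.430e+02]
lid red [ 6.085e-01 -1.322e-01  2.180e-02  2.000e-04  1.290e+02]
```

View pics/w5.png

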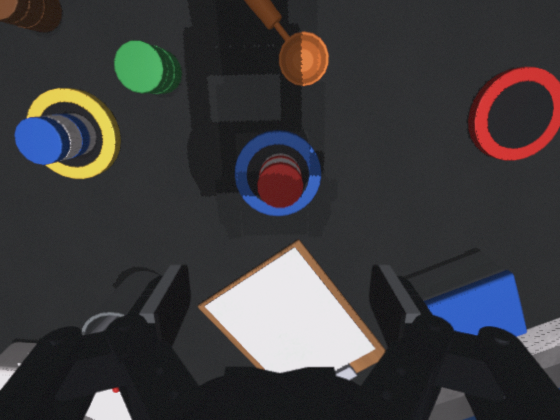

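The red jar is at (280,183) on the blue stand (278,173) and sits close to the TCP. The pen cup and blue box are outside the fingers' path.

Call:
step_arm(
  steps=[
    {"xyz":[0.033,-0.06,0.5],"turn":[0,0,0],"gripper":1},
    {"xyz":[0,0,0.9],"turn":[0,0,0],"gripper":1},
    {"xyz":[0,0,0.9],"turn":[0,0,0],"gripper":1},
    {"xyz":[0,0,0.9],"turn":[0,0,0],"gripper":1},
    {"xyz":[0,0,0.8],"turn":[0,0,0],"gripper":1},
    {"xyz":[0,0,0.5],"turn":[0,0,0],"gripper":1},
    {"xyz":[0,0,0.25],"turn":[0,0,0],"gripper":1},
    {"xyz":[0,0,0],"turn":[0,0,0],"gripper":1},
    {"xyz":[0,0,0],"turn":[0,0,0],"gripper":0.1},
    {"xyz":[0,0,0],"turn":[0,0,0],"gripper":-0.1},
    {"xyz":[0,0,0],"turn":[0,0,0],"gripper":-0.3},
    {"xyz":[0,0,0],"turn":[0,0,0],"gripper":-0.6},
    {"xyz":[0,0,0],"turn":[0,0,0],"gripper":-1},
    {"xyz":[0,0,0],"turn":[0,0,0],"gripper":-1},
    {"xyz":[0,0,0],"turn":[0,0,0],"gripper":-1},
    {"xyz":[0,0,0],"turn":[0,0,0],"gripper":-1},
    {"xyz":[0,0,0],"turn":[0,0,0],"gripper":-1},
  ],
)

```text
time_s: 10.55
position: [0.6095, -0.1333, 0.0573]
tool_rot: [[0.418, 0.908, 0.003], [0.908, -0.418, -0.001], [0.0, 0.003, -1.0]]
ft_force: [-1.2, -0.3, 6.6]
grip_width: 0.0439
```

Call:
step_arm(
  steps=[
    {"xyz":[0,0,-0.3],"turn":[0,0,0],"gripper":-1},
    {"xyz":[0,0,-0.6],"turn":[0,0,0],"gripper":-1},
    {"xyz":[0,0,-0.9],"turn":[0,0,0],"gripper":-1},
    {"xyz":[0,0,-0.9],"turn":[0,0,0],"gripper":-1},
    {"xyz":[0,0,-0.3],"turn":[0,0,0],"gripper":-1},
    {"xyz":[0,0,0],"turn":[0,0,0],"gripper":-1},
    {"xyz":[0,0,0],"turn":[0,0,0],"gripper":-1},
  ],
)

```text
time_s: 11.13
position: [0.6087, -0.1331, 0.1756]
tool_rot: [[0.419, 0.908, 0.001], [0.908, -0.419, -0.0], [-0.0, 0.001, -1.0]]
ft_force: [-0.4, 0.5, -2.4]
grip_width: 0.0443
```

Call:
step_arm(
  steps=[
    {"xyz":[0.412,-0.098,0],"turn":[0,0,0],"gripper":-1},
    {"xyz":[0.823,-0.195,0],"turn":[0,0,0],"gripper":-1},
    {"xyz":[0.823,-0.195,0],"turn":[0,0,0],"gripper":-1},
    {"xyz":[0.823,-0.195,0],"turn":[0,0,0],"gripper":-1},
    {"xyz":[0.823,-0.195,0],"turn":[0,0,0],"gripper":-1},
    {"xyz":[0.823,-0.195,0],"turn":[0,0,0],"gripper":-1},
    {"xyz":[0.823,-0.195,0],"turn":[0,0,0],"gripper":-1},
    {"xyz":[0.823,-0.195,0],"turn":[0,0,0],"gripper":-1},
    {"xyz":[0.412,-0.098,0],"turn":[0,0,0],"gripper":-1},
    {"xyz":[0,0,0],"turn":[0,0,0],"gripper":-1},
    {"xyz":[0,0,0],"turn":[0,0,0],"gripper":-1},
    {"xyz":[0,0,0.8],"turn":[0,0,0],"gripper":-1},
    {"xyz":[0,0,0.8],"turn":[0,0,0],"gripper":-1},
    {"xyz":[0,0,0.8],"turn":[0,0,0],"gripper":-1},
    {"xyz":[0,0,0],"turn":[0,0,0],"gripper":-1},
    {"xyz":[0,0,0],"turn":[0,0,0],"gripper":-1},
    {"xyz":[0,0,0],"turn":[0,0,0],"gripper":-1},
  ],
)

```text
time_s: 12.55
position: [0.6633, 0.1314, 0.0812]
tool_rot: [[0.419, 0.908, 0.002], [0.908, -0.419, -0.0], [0.001, 0.002, -1.0]]
ft_force: [0.7, 0.0, -0.6]
grip_width: 0.044
```

Call:
step_arm(
  steps=[
    {"xyz":[0.01,-0.03,0.25],"turn":[0,0,0],"gripper":-1},
    {"xyz":[0,0,0.17],"turn":[0,0,0],"gripper":-1},
    {"xyz":[0,0,0.08],"turn":[0,0,0],"gripper":-1},
    {"xyz":[0,0,0.06],"turn":[0,0,0],"gripper":-1},
    {"xyz":[0,0,0.04],"turn":[0,0,0],"gripper":-1},
    {"xyz":[0,0,0],"turn":[0,0,0],"gripper":-1},
    {"xyz":[0,0,0],"turn":[0,0,0],"gripper":-1},
    {"xyz":[0,0,0],"turn":[0,0,0],"gripper":-1},
  ],
)

```text
time_s: 13.22
position: [0.6614, 0.1331, 0.0573]
tool_rot: [[0.418, 0.908, 0.001], [0.908, -0.418, -0.0], [0.0, 0.001, -1.0]]
ft_force: [-5.3, -1.4, 8.8]
grip_width: 0.0441
```

Call:
step_arm(
  steps=[
    {"xyz":[0,0,0],"turn":[0,0,0],"gripper":0.2},
    {"xyz":[0,0,0],"turn":[0,0,0],"gripper":0.4},
    {"xyz":[0,0,0],"turn":[0,0,0],"gripper":0.7},
    {"xyz":[0,0,0],"turn":[0,0,0],"gripper":1},
    {"xyz":[0,0,0],"turn":[0,0,0],"gripper":1},
    {"xyz":[0,0,0],"turn":[0,0,0],"gripper":1},
    {"xyz":[0,0,0],"turn":[0,0,0],"gripper":1},
    {"xyz":[0,0,-0.4],"turn":[0,0,0],"gripper":1},
    {"xyz":[0,0,-0.8],"turn":[0,0,0],"gripper":1},
    {"xyz":[0,0,-0.9],"turn":[0,0,0],"gripper":1},
    {"xyz":[0,0,-0.9],"turn":[0,0,0],"gripper":1},
    {"xyz":[0,0,-0.9],"turn":[0,0,0],"gripper":1},
    {"xyz":[0,0,-0.9],"turn":[0,0,0],"gripper":1},
    {"xyz":[0,0,0],"turn":[0,0,0],"gripper":1},
    {"xyz":[0,0,0],"turn":[0,0,0],"gripper":1},
    {"xyz":[0,0,0],"turn":[0,0,0],"gripper":1},
  ],
)

```text
time_s: 14.55
position: [0.6612, 0.1331, 0.2467]
tool_rot: [[0.419, 0.908, -0.001], [0.908, -0.419, -0.0], [-0.001, -0.001, -1.0]]
ft_force: [0.4, 0.1, -0.7]
grip_width: 0.0852
```

Run:
```python
from meas import *
s=env.observe(); im,d,i=grab('wrist'); save(im,'w6.png')
hsv=cv2.cvtColor(im,cv2.COLOR_RGB2HSV).astype(int); h,sa,v=hsv[...,0],hsv[...,1],hsv[...,2]
m=H['red'](h)&(sa>120)&(v>45)
print(s['time_s'],s['position'],edgefit(im,i,m,.014,np.array(s['position'][:2]),.05),edgefit(im,i,m,.074,np.array(s['position'][:2]),.0225))
# lid via inner component: same-colour ring excluded
n,l,st,c=cv2.connectedComponentsWithStats(m.astype(np.uint8)); print([(st[k].tolist(),c[k].round(1).tolist()) for k in range(1,n) if st[k,4]>100])
```

```text
14.55 [0.66120695 0.1330687  0.24670642] [6.609e-01 1.331e-01 4.970e-02 3.000e-04 2.440e+02] [6.488e-01 1.389e-01 4.100e-02 2.000e-04 1.140e+02]
[([236, 128, 86, 86, 4346], [278.8, 173.6])]
```

View pics/w6.png

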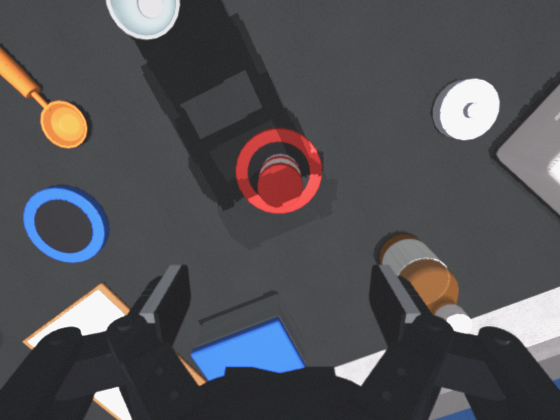

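The red jar is upright on the red stand, with its lid at (280,184) and the ring centre at (279,171). That is the same centred layout as before. Now I'll move to the blue jar.

Call:
step_arm(
  steps=[
    {"xyz":[-0.413,0.015,0],"turn":[0,0,0],"gripper":1},
    {"xyz":[-0.827,0.031,0],"turn":[0,0,0],"gripper":1},
    {"xyz":[-0.827,0.031,0],"turn":[0,0,0],"gripper":1},
    {"xyz":[-0.827,0.031,0],"turn":[0,0,0],"gripper":1},
    {"xyz":[-0.827,0.031,0],"turn":[0,0,0],"gripper":1},
    {"xyz":[-0.827,0.031,0],"turn":[0,0,0],"gripper":1},
    {"xyz":[-0.827,0.031,0],"turn":[0,0,0],"gripper":1},
    {"xyz":[-0.827,0.031,0],"turn":[0,0,0],"gripper":1},
    {"xyz":[-0.827,0.031,0],"turn":[0,0,0],"gripper":1},
    {"xyz":[-0.827,0.031,0],"turn":[0,0,0],"gripper":1},
    {"xyz":[-0.827,0.031,0],"turn":[0,0,0],"gripper":1},
    {"xyz":[-0.827,0.031,0],"turn":[0,0,0],"gripper":1},
    {"xyz":[-0.827,0.031,0],"turn":[0,0,0],"gripper":1},
    {"xyz":[-0.827,0.031,0],"turn":[0,0,0],"gripper":1},
    {"xyz":[-0.827,0.031,0],"turn":[0,0,0],"gripper":1},
    {"xyz":[-0.413,0.015,0],"turn":[0,0,0],"gripper":1},
    {"xyz":[0,0,0],"turn":[0,0,0],"gripper":1},
    {"xyz":[0,0,0],"turn":[0,0,0],"gripper":1},
    {"xyz":[0,0,0],"turn":[0,0,0],"gripper":1},
  ],
)

```text
time_s: 16.18
position: [0.4708, -0.3244, 0.2467]
tool_rot: [[0.418, 0.908, -0.001], [0.908, -0.418, 0.002], [0.001, -0.002, -1.0]]
ft_force: [-0.3, 0.1, 0.1]
grip_width: 0.0858
```

```bash
python3 -c "
from meas import *
wr('w7.png','yellow','blue')"
```

```text
t 16.1833 tcp [ 0.4708 -0.3244  0.2467] cam-tcp [-0.0754  0.0357  0.1246]
stand yellow [ 4.703e-01 -3.261e-01  4.450e-02  3.900e-03  2.780e+02]
lid blue [ 4.738e-01 -3.191e-01  2.160e-02  3.000e-04  1.240e+02]
```

View pics/w7.png

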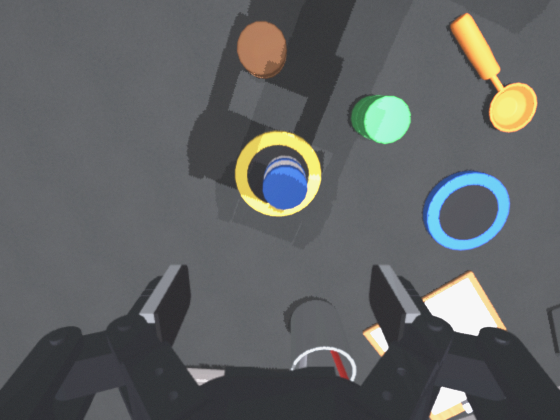

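Run:
```python
from h import *
i=cams.camera_info('wrist');S=cams.camera_info('scene');D=cams.camera_info('side')
for z in (0.,.09): print('wrist cup base/rim',z,onz(i,318,315,0).round(3),onz(i,324,368,z).round(3))
print('scene base',onz(S,123,156,0).round(3),'side base',onz(D,466,272,0).round(3))
# pen tops: triangulate from scene & side
def tri(a,b):
    (o1,r1),(o2,r2)=a,b; t=np.linalg.lstsq(np.c_[r1,-r2],o2-o1,rcond=None)[0]; p,q=o1+r1*t[0],o2+r2*t[1]; return ((p+q)/2).round(3),np.linalg.norm(p-q).round(4)
print('white pen',tri(ray(S,113,108),ray(D,489,227)),'red',tri(ray(S,108,125),ray(D,473,206)))
print('rim',tri(ray(S,115,131),ray(D,476,241)))
# point beneath gripper: tool y direction
p=env.observe()['position'];R=np.array(env.observe()['tool_rot'])
for c in (onz(S,123,156,0),): print('in tool frame',(R.T@(c-p)).round(3))
w=np.load('/tmp/scene.npz');
```

```text
wrist cup base/rim 0.0 [ 0.684 -0.361  0.   ] [ 0.778 -0.39   0.   ]
wrist cup base/rim 0.09 [ 0.684 -0.361  0.   ] [ 0.685 -0.365  0.09 ]
scene base [ 0.695 -0.364  0.   ] side base [ 0.689 -0.376  0.   ]
white pen (array([ 0.668, -0.389,  0.142]), np.float64(0.0037)) red (array([ 0.704, -0.34 ,  0.147]), np.float64(0.0053))
rim (array([ 0.687, -0.372,  0.086]), np.float64(0.0032))
in tool frame [0.057 0.22  0.247]
```

The blue jar is at (286,187) on the yellow stand (278,173). The brown jar (262,48), the green jar (381,118) and the pen cup (320,350) are all clear of the grasp. I'll shift 6 mm along tool x and descend.

Call:
step_arm(
  steps=[
    {"xyz":[0.15,0.01,0.5],"turn":[0,0,0],"gripper":1},
    {"xyz":[0,0,0.9],"turn":[0,0,0],"gripper":1},
    {"xyz":[0,0,0.9],"turn":[0,0,0],"gripper":1},
    {"xyz":[0,0,0.9],"turn":[0,0,0],"gripper":1},
    {"xyz":[0,0,0.8],"turn":[0,0,0],"gripper":1},
    {"xyz":[0,0,0.5],"turn":[0,0,0],"gripper":1},
    {"xyz":[0,0,0.3],"turn":[0,0,0],"gripper":1},
    {"xyz":[0,0,0],"turn":[0,0,0],"gripper":1},
    {"xyz":[0,0,0],"turn":[0,0,0],"gripper":0.1},
    {"xyz":[0,0,0],"turn":[0,0,0],"gripper":-0.1},
    {"xyz":[0,0,0],"turn":[0,0,0],"gripper":-0.3},
    {"xyz":[0,0,0],"turn":[0,0,0],"gripper":-0.6},
    {"xyz":[0,0,0],"turn":[0,0,0],"gripper":-1},
    {"xyz":[0,0,0],"turn":[0,0,0],"gripper":-1},
    {"xyz":[0,0,0],"turn":[0,0,0],"gripper":-1},
    {"xyz":[0,0,0],"turn":[0,0,0],"gripper":-1},
    {"xyz":[0,0,0],"turn":[0,0,0],"gripper":-1},
  ],
)

```text
time_s: 17.65
position: [0.4741, -0.3202, 0.0569]
tool_rot: [[0.418, 0.908, 0.002], [0.908, -0.418, -0.001], [-0.0, 0.002, -1.0]]
ft_force: [0.5, 0.6, 7.0]
grip_width: 0.0441
```

Call:
step_arm(
  steps=[
    {"xyz":[0,0,-0.3],"turn":[0,0,0],"gripper":-1},
    {"xyz":[0,0,-0.6],"turn":[0,0,0],"gripper":-1},
    {"xyz":[0,0,-0.9],"turn":[0,0,0],"gripper":-1},
    {"xyz":[0,0,-0.9],"turn":[0,0,0],"gripper":-1},
    {"xyz":[0,0,-0.3],"turn":[0,0,0],"gripper":-1},
    {"xyz":[0,0,0],"turn":[0,0,0],"gripper":-1},
    {"xyz":[0,0,0],"turn":[0,0,0],"gripper":-1},
  ],
)

```text
time_s: 18.23
position: [0.4734, -0.3198, 0.1755]
tool_rot: [[0.418, 0.908, 0.0], [0.908, -0.418, -0.0], [-0.0, 0.0, -1.0]]
ft_force: [-0.6, -0.3, -1.2]
grip_width: 0.0441
```

Call:
step_arm(
  steps=[
    {"xyz":[0.4,0.088,0],"turn":[0,0,0],"gripper":-1},
    {"xyz":[0.8,0.176,0],"turn":[0,0,0],"gripper":-1},
    {"xyz":[0.8,0.176,0],"turn":[0,0,0],"gripper":-1},
    {"xyz":[0.8,0.176,0],"turn":[0,0,0],"gripper":-1},
    {"xyz":[0.8,0.176,0],"turn":[0,0,0],"gripper":-1},
    {"xyz":[0.8,0.176,0],"turn":[0,0,0],"gripper":-1},
    {"xyz":[0.8,0.176,0],"turn":[0,0,0],"gripper":-1},
    {"xyz":[0.4,0.088,0],"turn":[0,0,0],"gripper":-1},
    {"xyz":[0,0,0],"turn":[0,0,0],"gripper":-1},
    {"xyz":[0,0,0],"turn":[0,0,0],"gripper":-1},
    {"xyz":[0,0,0.8],"turn":[0,0,0],"gripper":-1},
    {"xyz":[0,0,0.8],"turn":[0,0,0],"gripper":-1},
    {"xyz":[0,0,0.8],"turn":[0,0,0],"gripper":-1},
    {"xyz":[0,0,0],"turn":[0,0,0],"gripper":-1},
    {"xyz":[0,0,0],"turn":[0,0,0],"gripper":-1},
    {"xyz":[0,0,0],"turn":[0,0,0],"gripper":-1},
  ],
)

```text
time_s: 19.57
position: [0.6125, -0.1382, 0.081]
tool_rot: [[0.419, 0.908, 0.002], [0.908, -0.419, -0.001], [-0.0, 0.002, -1.0]]
ft_force: [1.7, -0.9, -0.1]
grip_width: 0.0446
```

Call:
step_arm(
  steps=[
    {"xyz":[0.03,-0.02,0.25],"turn":[0,0,0],"gripper":-1},
    {"xyz":[0,0,0.17],"turn":[0,0,0],"gripper":-1},
    {"xyz":[0,0,0.08],"turn":[0,0,0],"gripper":-1},
    {"xyz":[0,0,0.06],"turn":[0,0,0],"gripper":-1},
    {"xyz":[0,0,0.04],"turn":[0,0,0],"gripper":-1},
    {"xyz":[0,0,0],"turn":[0,0,0],"gripper":-1},
    {"xyz":[0,0,0],"turn":[0,0,0],"gripper":-1},
    {"xyz":[0,0,0],"turn":[0,0,0],"gripper":-1},
  ],
)

```text
time_s: 20.23
position: [0.6119, -0.1357, 0.0569]
tool_rot: [[0.418, 0.908, 0.001], [0.908, -0.418, -0.0], [-0.0, 0.001, -1.0]]
ft_force: [-4.0, 1.8, 8.1]
grip_width: 0.0442
```

Call:
step_arm(
  steps=[
    {"xyz":[0,0,0],"turn":[0,0,0],"gripper":0.2},
    {"xyz":[0,0,0],"turn":[0,0,0],"gripper":0.4},
    {"xyz":[0,0,0],"turn":[0,0,0],"gripper":0.7},
    {"xyz":[0,0,0],"turn":[0,0,0],"gripper":1},
    {"xyz":[0,0,0],"turn":[0,0,0],"gripper":1},
    {"xyz":[0,0,0],"turn":[0,0,0],"gripper":1},
    {"xyz":[0,0,0],"turn":[0,0,0],"gripper":1},
    {"xyz":[0,0,-0.4],"turn":[0,0,0],"gripper":1},
    {"xyz":[0,0,-0.8],"turn":[0,0,0],"gripper":1},
    {"xyz":[0,0,-0.9],"turn":[0,0,0],"gripper":1},
    {"xyz":[0,0,-0.9],"turn":[0,0,0],"gripper":1},
    {"xyz":[0,0,-0.9],"turn":[0,0,0],"gripper":1},
    {"xyz":[0,0,-0.9],"turn":[0,0,0],"gripper":1},
    {"xyz":[0,0,0],"turn":[0,0,0],"gripper":1},
    {"xyz":[0,0,0],"turn":[0,0,0],"gripper":1},
    {"xyz":[0,0,0],"turn":[0,0,0],"gripper":1},
  ],
)

```text
time_s: 21.57
position: [0.6115, -0.1356, 0.2466]
tool_rot: [[0.418, 0.908, -0.001], [0.908, -0.418, 0.001], [-0.0, -0.001, -1.0]]
ft_force: [-0.1, -0.8, -0.0]
grip_width: 0.0852
```

```bash
python3 -c "
from meas import *
wr('w8.png','blue')
wr('w8b.png','yellow',c=[.4734,-.3256])"
```

```text
t 21.5667 tcp [ 0.6115 -0.1356  0.2466] cam-tcp [-0.0753  0.0358  0.1245]
stand blue [ 6.115e-01 -1.362e-01  4.970e-02  3.000e-04  2.430e+02]
t 21.6167 tcp [ 0.6114 -0.1356  0.246 ] cam-tcp [-0.0752  0.0358  0.1246]
stand yellow [ 4.735e-01 -3.255e-01  4.870e-02  5.000e-04  2.550e+02]
```

View pics/w8.png

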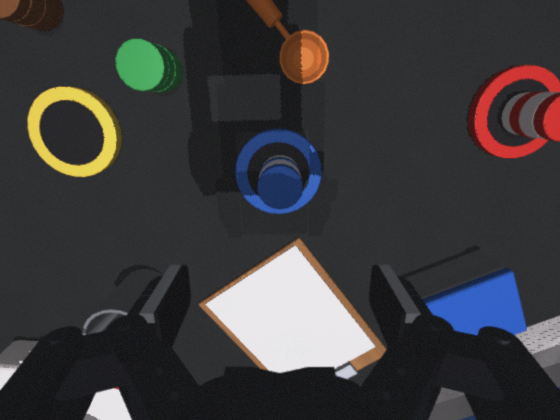

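The blue jar is upright and centred on the blue stand, with its lid at (280,185) and the ring at (279,172). The yellow stand is empty. Now I'll go back for the yellow jar.

Call:
step_arm(
  steps=[
    {"xyz":[0.304,-0.287,0],"turn":[0,0,0],"gripper":1},
    {"xyz":[0.608,-0.573,0],"turn":[0,0,0],"gripper":1},
    {"xyz":[0.608,-0.573,0],"turn":[0,0,0],"gripper":1},
    {"xyz":[0.608,-0.573,0],"turn":[0,0,0],"gripper":1},
    {"xyz":[0.608,-0.573,0],"turn":[0,0,0],"gripper":1},
    {"xyz":[0.608,-0.573,0],"turn":[0,0,0],"gripper":1},
    {"xyz":[0.608,-0.573,0],"turn":[0,0,0],"gripper":1},
    {"xyz":[0.608,-0.573,0],"turn":[0,0,0],"gripper":1},
    {"xyz":[0.608,-0.573,0],"turn":[0,0,0],"gripper":1},
    {"xyz":[0.608,-0.573,0],"turn":[0,0,0],"gripper":1},
    {"xyz":[0.608,-0.573,0],"turn":[0,0,0],"gripper":1},
    {"xyz":[0.608,-0.573,0],"turn":[0,0,0],"gripper":1},
    {"xyz":[0.608,-0.573,0],"turn":[0,0,0],"gripper":1},
    {"xyz":[0.608,-0.573,0],"turn":[0,0,0],"gripper":1},
    {"xyz":[0.304,-0.287,0],"turn":[0,0,0],"gripper":1},
    {"xyz":[0,0,0],"turn":[0,0,0],"gripper":1},
    {"xyz":[0,0,0],"turn":[0,0,0],"gripper":1},
    {"xyz":[0,0,0],"turn":[0,0,0],"gripper":1},
  ],
)

```text
time_s: 23.17
position: [0.463, 0.307, 0.2467]
tool_rot: [[0.419, 0.908, -0.001], [0.908, -0.419, -0.001], [-0.001, -0.001, -1.0]]
ft_force: [-0.6, -0.4, 0.6]
grip_width: 0.0853
```

```bash
python3 -c "
from meas import *
wr('w9.png','white','yellow')"
```

```text
t 23.1667 tcp [0.463  0.307  0.2467] cam-tcp [-0.0753  0.0361  0.1245]
stand white [4.626e-01 3.067e-01 5.040e-02 4.000e-04 2.460e+02]
lid yellow [4.622e-01 3.079e-01 2.030e-02 5.000e-04 1.220e+02]
```

Call:
step_arm(
  steps=[
    {"xyz":[0,-0.02,0.5],"turn":[0,0,0],"gripper":1},
    {"xyz":[0,0,0.9],"turn":[0,0,0],"gripper":1},
    {"xyz":[0,0,0.9],"turn":[0,0,0],"gripper":1},
    {"xyz":[0,0,0.9],"turn":[0,0,0],"gripper":1},
    {"xyz":[0,0,0.8],"turn":[0,0,0],"gripper":1},
    {"xyz":[0,0,0.5],"turn":[0,0,0],"gripper":1},
    {"xyz":[0,0,0.3],"turn":[0,0,0],"gripper":1},
    {"xyz":[0,0,0],"turn":[0,0,0],"gripper":1},
    {"xyz":[0,0,0],"turn":[0,0,0],"gripper":0.1},
    {"xyz":[0,0,0],"turn":[0,0,0],"gripper":-0.1},
    {"xyz":[0,0,0],"turn":[0,0,0],"gripper":-0.3},
    {"xyz":[0,0,0],"turn":[0,0,0],"gripper":-0.6},
    {"xyz":[0,0,0],"turn":[0,0,0],"gripper":-1},
    {"xyz":[0,0,0],"turn":[0,0,0],"gripper":-1},
    {"xyz":[0,0,0],"turn":[0,0,0],"gripper":-1},
    {"xyz":[0,0,0],"turn":[0,0,0],"gripper":-1},
    {"xyz":[0,0,0],"turn":[0,0,0],"gripper":-1},
  ],
)

```text
time_s: 24.63
position: [0.4628, 0.3081, 0.0568]
tool_rot: [[0.418, 0.908, 0.002], [0.908, -0.418, 0.0], [0.001, 0.002, -1.0]]
ft_force: [-0.1, -1.6, 5.2]
grip_width: 0.0439
```

Call:
step_arm(
  steps=[
    {"xyz":[0,0,-0.3],"turn":[0,0,0],"gripper":-1},
    {"xyz":[0,0,-0.6],"turn":[0,0,0],"gripper":-1},
    {"xyz":[0,0,-0.9],"turn":[0,0,0],"gripper":-1},
    {"xyz":[0,0,-0.9],"turn":[0,0,0],"gripper":-1},
    {"xyz":[0,0,-0.3],"turn":[0,0,0],"gripper":-1},
    {"xyz":[0,0,0],"turn":[0,0,0],"gripper":-1},
    {"xyz":[0,0,0],"turn":[0,0,0],"gripper":-1},
  ],
)

```text
time_s: 25.22
position: [0.462, 0.3081, 0.1757]
tool_rot: [[0.418, 0.908, 0.001], [0.908, -0.418, 0.0], [0.001, 0.001, -1.0]]
ft_force: [-0.4, -0.1, -1.2]
grip_width: 0.0443
```

Call:
step_arm(
  steps=[
    {"xyz":[-0.396,0.191,0],"turn":[0,0,0],"gripper":-1},
    {"xyz":[-0.792,0.383,0],"turn":[0,0,0],"gripper":-1},
    {"xyz":[-0.792,0.383,0],"turn":[0,0,0],"gripper":-1},
    {"xyz":[-0.792,0.383,0],"turn":[0,0,0],"gripper":-1},
    {"xyz":[-0.792,0.383,0],"turn":[0,0,0],"gripper":-1},
    {"xyz":[-0.792,0.383,0],"turn":[0,0,0],"gripper":-1},
    {"xyz":[-0.792,0.383,0],"turn":[0,0,0],"gripper":-1},
    {"xyz":[-0.792,0.383,0],"turn":[0,0,0],"gripper":-1},
    {"xyz":[-0.792,0.383,0],"turn":[0,0,0],"gripper":-1},
    {"xyz":[-0.792,0.383,0],"turn":[0,0,0],"gripper":-1},
    {"xyz":[-0.792,0.383,0],"turn":[0,0,0],"gripper":-1},
    {"xyz":[-0.792,0.383,0],"turn":[0,0,0],"gripper":-1},
    {"xyz":[-0.792,0.383,0],"turn":[0,0,0],"gripper":-1},
    {"xyz":[-0.792,0.383,0],"turn":[0,0,0],"gripper":-1},
    {"xyz":[-0.792,0.383,0],"turn":[0,0,0],"gripper":-1},
    {"xyz":[-0.792,0.383,0],"turn":[0,0,0],"gripper":-1},
    {"xyz":[-0.792,0.383,0],"turn":[0,0,0],"gripper":-1},
    {"xyz":[-0.792,0.383,0],"turn":[0,0,0],"gripper":-1},
    {"xyz":[-0.396,0.191,0],"turn":[0,0,0],"gripper":-1},
    {"xyz":[0,0,0],"turn":[0,0,0],"gripper":-1},
  ],
)

```text
time_s: 26.88
position: [0.473, -0.3284, 0.1731]
tool_rot: [[0.422, 0.907, -0.002], [0.907, -0.422, 0.001], [0.0, -0.003, -1.0]]
ft_force: [-0.5, 0.3, -0.8]
grip_width: 0.0441
```

Call:
step_arm(
  steps=[
    {"xyz":[0,0,0],"turn":[0,0,0],"gripper":-1},
    {"xyz":[0,0,0.8],"turn":[0,0,0],"gripper":-1},
    {"xyz":[0,0,0.8],"turn":[0,0,0],"gripper":-1},
    {"xyz":[0,0,0.8],"turn":[0,0,0],"gripper":-1},
    {"xyz":[0,0,0],"turn":[0,0,0],"gripper":-1},
    {"xyz":[0,0,0],"turn":[0,0,0],"gripper":-1},
    {"xyz":[0,0,0],"turn":[0,0,0],"gripper":-1},
    {"xyz":[0,0,0],"turn":[0,0,0],"gripper":-1},
  ],
)

```text
time_s: 27.55
position: [0.4747, -0.3254, 0.0816]
tool_rot: [[0.418, 0.908, 0.002], [0.908, -0.418, -0.002], [-0.001, 0.003, -1.0]]
ft_force: [-0.2, -0.5, -1.2]
grip_width: 0.0441
```

Call:
step_arm(
  steps=[
    {"xyz":[0,-0.02,0.25],"turn":[0,0,0],"gripper":-1},
    {"xyz":[0,0,0.19],"turn":[0,0,0],"gripper":-1},
    {"xyz":[0,0,0.08],"turn":[0,0,0],"gripper":-1},
    {"xyz":[0,0,0.06],"turn":[0,0,0],"gripper":-1},
    {"xyz":[0,0,0.04],"turn":[0,0,0],"gripper":-1},
    {"xyz":[0,0,0],"turn":[0,0,0],"gripper":-1},
    {"xyz":[0,0,0],"turn":[0,0,0],"gripper":-1},
    {"xyz":[0,0,0],"turn":[0,0,0],"gripper":-1},
  ],
)

```text
time_s: 28.22
position: [0.4729, -0.3246, 0.0568]
tool_rot: [[0.418, 0.908, 0.0], [0.908, -0.418, -0.0], [-0.0, 0.0, -1.0]]
ft_force: [-6.9, 6.7, 21.9]
grip_width: 0.044
```

Call:
step_arm(
  steps=[
    {"xyz":[0,0,-0.02],"turn":[0,0,0],"gripper":-1},
    {"xyz":[0,0,0],"turn":[0,0,0],"gripper":0.2},
    {"xyz":[0,0,0],"turn":[0,0,0],"gripper":0.4},
    {"xyz":[0,0,0],"turn":[0,0,0],"gripper":0.7},
    {"xyz":[0,0,0],"turn":[0,0,0],"gripper":1},
    {"xyz":[0,0,0],"turn":[0,0,0],"gripper":1},
    {"xyz":[0,0,0],"turn":[0,0,0],"gripper":1},
    {"xyz":[0,0,0],"turn":[0,0,0],"gripper":1},
    {"xyz":[0,0,-0.4],"turn":[0,0,0],"gripper":1},
    {"xyz":[0,0,-0.8],"turn":[0,0,0],"gripper":1},
    {"xyz":[0,0,-0.9],"turn":[0,0,0],"gripper":1},
    {"xyz":[0,0,-0.9],"turn":[0,0,0],"gripper":1},
    {"xyz":[0,0,-0.9],"turn":[0,0,0],"gripper":1},
    {"xyz":[0,0,-0.9],"turn":[0,0,0],"gripper":1},
    {"xyz":[0,0,0],"turn":[0,0,0],"gripper":1},
    {"xyz":[0,0,0],"turn":[0,0,0],"gripper":1},
    {"xyz":[0,0,0],"turn":[0,0,0],"gripper":1},
  ],
)

```text
time_s: 29.63
position: [0.4729, -0.3246, 0.2467]
tool_rot: [[0.419, 0.908, -0.001], [0.908, -0.419, 0.001], [0.001, -0.001, -1.0]]
ft_force: [-0.5, 0.4, -0.3]
grip_width: 0.0854
```

Run:
```python
from meas import *
wr('w10.png')
a,_,_=grab('scene'); b,_,_=grab('side'); w=cv2.cvtColor(cv2.imread('pics/w10.png'),4)
save(np.hstack([cv2.resize(a[60:400,120:420],(400,453)),cv2.resize(w,(400,453))]),'fin.png'); save(b,'finside.png')
```

```text
t 29.6333 tcp [ 0.4729 -0.3246  0.2467] cam-tcp [-0.0754  0.0358  0.1245]
```

View pics/fin.png

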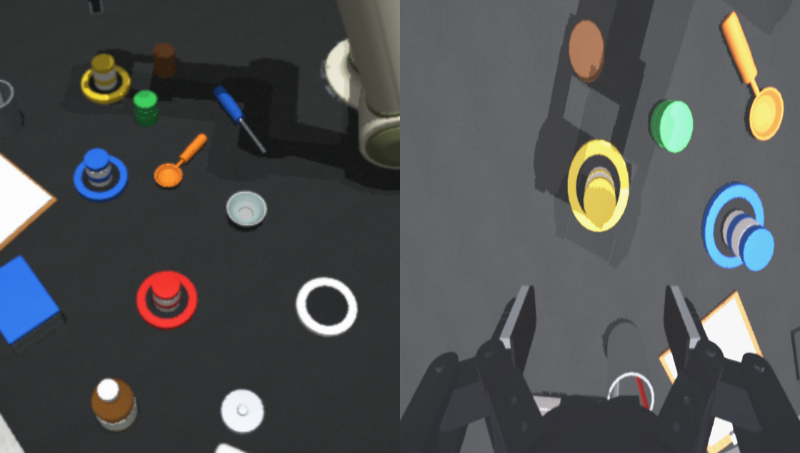

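View pics/finside.png

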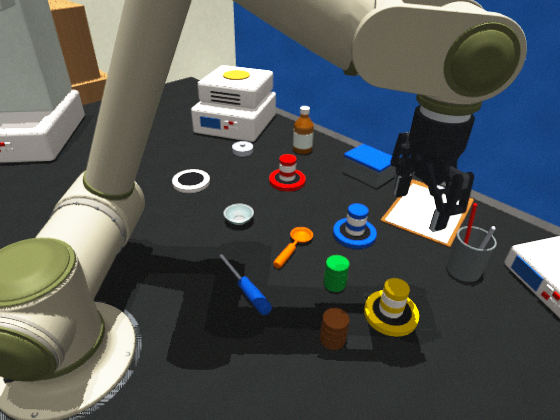

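All three jars stand upright and centred on their own stands: yellow at (393,300), blue at (356,220) and red at (287,168) in the side view. The white stand is empty, the dish, spoon and disc haven't moved, and the gripper is clear.

```bash
python3 -c "
from rig import order
print(order.close_job())"
```

```text
the job is handed in; nothing more can be done
None
```

The red, blue and yellow jars are each back on the stand of their own colour, and the job was handed in at about 30 s of the 96 s allowed. I moved yellow to the white stand, red to the red stand, blue to the blue stand, then yellow to the yellow stand.

**Last checks:** the final scene, side and wrist pictures show all three jars upright and released. By eye and by the TCP positions at release, each is within about 3 mm of its stand's centre. The white stand is empty, the dish, spoon and disc look unmoved, and the gripper is open and clear at 0.25 m.

**What failed or disagreed:**
- **Stand positions:** the first scene and side estimates differed by up to about 9 mm, so I placed by the wrist camera instead.
- **Image fits:** two automatic fits were poor and I corrected them by eye: the yellow lid in shadow and the first yellow-stand fit. The lid fit for red on red failed because of the matching colours, and I ran none for blue on blue or for the final yellow placement. Those three placements were judged by eye.
- **Last set-down:** it pressed with about 22 N, against about 9 N for the others, still below the limits.

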